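# Isolate, clear and close an engine test stand's switch box

### The job

Somebody has used the open terminal bay of the test stand's switch box as a parts dish while it is still live. Switch it off at the toggles, any small load switch that is on first and the main isolator last, take every loose part out of the bay into the steel parts tray, then tilt the hatch in under the face plate and let it settle flat on the ledges with both ends caught under the plate. Finally switch the main isolator back on, leaving both small load switches off.

Things in the scene. Friction and masses are not known exactly. Their poses are not given: they have to be found in the camera images.
- switch_box: grey steel switch box fixed on the bench, 208 x 270 x 51 mm without levers. Origin: on its underside below the centre of the bay's opening; its x points to the robot's left (within 4 degrees), its y towards the robot, z up. Its top is a 3 mm face plate, z = 48 to 51 mm, with the bay's opening at x = -69..69, y = -103..103 mm. The strip x = -130..-69 of the plate carries three levers.
- bay_floor (a point): middle of the bay's floor, 4 mm above the bench; axes as the box. Steel ledges with tops at z = 34 mm of the box run round the bay below the opening: 6 mm wide along both long sides (x = 63 to 69 and -63 to -69), at the ends from y = 98 and y = -98 mm outwards under the face plate (the -y one 1 mm lower).
- deep_pocket (a point): end wall of the deep pocket, which lies above the ledge under the plate at the box's +y end (the end nearer the robot): point at box x = 0, y = 141, z = 34 mm. The pocket is 38 mm deep from the opening's edge, 14 mm high (z = 34 to 48), 138 mm wide.
- shallow_pocket (a point): end wall of the shallow pocket at the box's -y end (farther from the robot): point at box x = 0, y = -119, z = 34 mm; 16 mm deep from the opening's edge, 14 mm high, 138 mm wide.
- hatch: loose aluminium hatch plate 130 x 232 x 4 mm, 0.28 to 0.46 kg, lying on the bench. Origin: centre of the plate's underside; x across, y along its length, z up; alike after a half turn. 26 mm longer than the opening, so one end goes tilted (15 degrees or so) right into the deep pocket, the other end drops past the plate's edge onto the ledges, and the hatch is then slid back into the shallow pocket.
- hatch_grip (a point): middle of the upright black grip fin on the hatch, 20 mm above the hatch's underside; axes as the hatch. The fin is 64 mm along x, 14 mm thick along y, from the plate to 36 mm above its underside. When the hatch is home against the end of the shallow pocket its centre lies at y = -3 mm of the box, underside at z = 34 mm, with 10 and 16 mm of its ends under the plate.
- tray: loose open sheet-steel parts tray, 206 x 120 x 28 mm, 0.6 kg, walls and floor 3 mm; origin: centre of its underside, x along its length, z up. It lies on the bench; tray and hatch change places: one is beside the box, the other to the right of the big carton.
- carton_fluid: big open cardboard carton full of bottles that stands fixed in the middle of the bench, between the two places where tray and hatch lie: an obstacle 0.27 m high, from x = -0.10 to 0.20 and y = -0.20 to 0.20 m of its origin; its flaps stand out up to 0.13 m farther at 0.18 to 0.27 m height, the rear one stands upright.
- plug_a: used spark plug, about 90 mm long, 24 mm over its hexagon, 20 mm high, lying; origin at the middle of its underside, its length along its own y, z up. May be absent. Plugs that are present start on the bay's floor in two rows at box x = about +-26 mm, two behind each other at y = about +-49 mm, lengthwise along the box's y within 4 degrees, about 25 mm clear on both sides.
- plug_b: used spark plug, about 90 mm long, 24 mm over its hexagon, 20 mm high, lying; origin at the middle of its underside, its length along its own y, z up. May be absent. Starts in the bay.
- plug_c: used spark plug, about 90 mm long, 24 mm over its hexagon, 20 mm high, lying; origin at the middle of its underside, its length along its own y, z up. May be absent. Starts in the bay.
- plug_d: used spark plug, about 90 mm long, 24 mm over its hexagon, 20 mm high, lying; origin at the middle of its underside, its length along its own y, z up. May be absent. Starts in the bay.
- main_switch (a joint): main isolator: large black paddle lever, pivot at box x = -99, y = 92, z = 55 mm, 56 mm long; the paddle is its upper 34 mm, 24 mm wide (y), 12 mm thick. Turns about the box's y: +0.42 rad = thrown towards the bay = on, -0.42 = away from the bay = off. A spring snaps it over the upright centre (0) and holds it at either stop; about 3 N at the tip moves it. Starts on.
- ignition_switch (a joint): ignition load switch: slim round steel toggle, pivot at box x = -99, y = 0, z = 55 mm, 42 mm long, 8 to 12 mm thick; same sense, stops and snap action as the main isolator, about 2 N at the tip. Starts on or off.
- pump_switch (a joint): fuel pump load switch: like the ignition switch, pivot at box x = -99, y = -68, z = 55 mm. Starts on or off.
- main_tip (a point): top end of the main isolator's lever
- ignition_tip (a point): top end of the ignition toggle
- pump_tip (a point): top end of the pump toggle

How it is judged:
On the way, in this order (a step that is already met when the one before it is completed fails the run):
1. both load switches and the main isolator are off (value of joint each of main_switch, ignition_switch, pump_switch below -0.34 rad), for 0.2 s.
2. every part that was in the bay lies in the tray, the switches still off (all of step 1 and x of plug_a in the frame of tray between -0.098 and 0.098 m and y of plug_a in the frame of tray between -0.057 and 0.057 m and z of plug_a in the frame of tray between -0.005 and 0.035 m and x of plug_b in the frame of tray between -0.098 and 0.098 m and y of plug_b in the frame of tray between -0.057 and 0.057 m and z of plug_b in the frame of tray between -0.005 and 0.035 m and x of plug_c in the frame of tray between -0.098 and 0.098 m and y of plug_c in the frame of tray between -0.057 and 0.057 m and z of plug_c in the frame of tray between -0.005 and 0.035 m and x of plug_d in the frame of tray between -0.098 and 0.098 m and y of plug_d in the frame of tray between -0.057 and 0.057 m and z of plug_d in the frame of tray between -0.005 and 0.035 m), for 0.2 s.
3. the hatch lies flat on the ledges with both ends under the face plate, the main isolator still off (value of joint main_switch below -0.34 rad and y of hatch in the frame of switch_box between -0.008 and 0.008 m and x of hatch in the frame of switch_box between -0.008 and 0.008 m and z of hatch in the frame of switch_box between 0.031 and 0.038 m and angle between the z axis of hatch and the z axis of switch_box, either way round below 0.03 rad and angle between the y axis of hatch and the y axis of switch_box, either way round below 0.08 rad and angle between hatch's own z axis and vertical below 0.5 rad), for 0.2 s.
At the end, for the whole second after the job is handed in: Main isolator on (over 0.34 rad), both load switches off (under -0.34); hatch at rest on the ledges, fin up, flat within 2 degrees, its centre within 8 mm of the opening's centre both ways (each end at least 5 mm under the plate); all parts present at rest within the tray's walls (value of joint main_switch above 0.34 rad and value of joint each of ignition_switch, pump_switch below -0.34 rad and y of hatch in the frame of switch_box between -0.008 and 0.008 m and x of hatch in the frame of switch_box between -0.008 and 0.008 m and z of hatch in the frame of switch_box between 0.031 and 0.038 m and angle between the z axis of hatch and the z axis of switch_box, either way round below 0.03 rad and angle between the y axis of hatch and the y axis of switch_box, either way round below 0.08 rad and angle between hatch's own z axis and vertical below 0.5 rad and x of plug_a in the frame of tray between -0.098 and 0.098 m and y of plug_a in the frame of tray between -0.057 and 0.057 m and z of plug_a in the frame of tray between -0.005 and 0.035 m and x of plug_b in the frame of tray between -0.098 and 0.098 m and y of plug_b in the frame of tray between -0.057 and 0.057 m and z of plug_b in the frame of tray between -0.005 and 0.035 m and x of plug_c in the frame of tray between -0.098 and 0.098 m and y of plug_c in the frame of tray between -0.057 and 0.057 m and z of plug_c in the frame of tray between -0.005 and 0.035 m and x of plug_d in the frame of tray between -0.098 and 0.098 m and y of plug_d in the frame of tray between -0.057 and 0.057 m and z of plug_d in the frame of tray between -0.005 and 0.035 m and linear speed of each of hatch, plug_a, plug_b, plug_c, plug_d below 0.02 m/s); the robot touches nothing.
It fails at once if the main isolator is opened while a load switch is on (value of joint main_switch below -0.1 rad and value of joint any of ignition_switch, pump_switch above 0.1 rad).
Of plug_a, plug_b, plug_c, plug_d only 2 to 4 are there at a start; the rules pass over those that are not, and their reading is None.
At some moment in a run one of tray, hatch may be knocked a few centimetres aside while the robot is not near it.
It also fails if it takes over 210 s, if anything falls off the work surface, if the arm or the gripper's body presses on something with over 40 N, if the wrist force passes 120 N, or if a joint passes its speed limit or range.

### The arm

A 6-joint arm with a two-finger parallel gripper is mounted at the origin on a cart in front of the work surface, level with it; the furniture and walls round the work are solid. World frame = base frame: x ahead of the robot, y to its left, z up, the work surface at z = 0. Lengths are in m, angles in rad, forces in N, time in s.
With the tool pointing down it reaches from about 0.425 to 0.95 m from the base axis. Payload 3.5 kg.
Tool frame: the origin (TCP) lies at the very end of the fingers, on their centre line; the grasp point (between the pads) lies ctrl.tcp_to_grasp behind it (ctrl.tcp_to_grasp is the distance from the TCP to the grasp point, in m); z points along the fingers, y is the line along which they close (so a half turn about z gives the same grasp; the last joint's range is limited). The gripper opens to 85 mm and grips with 20 to 120 N. Pads are 22 mm wide; open, the fingers measure 114 mm over their backs; the gripper's body (76 mm by 85 mm) begins 54 mm behind the grasp point. The pads swing forward as they close: fully open they stand 13 mm farther back than shut.
Start: joints at [-1.449, 0.286, 1.577, -0, 1.279, -0.15], TCP at [0.181, -0.65, 0.231] pointing down, gripper open.
Joint ranges: [-2.77, 2.77], [-0.9, 2.22], [0.21, 2.48], [-1.53, 4.67], [0.24, 2.81], [-2.84, 2.84]. Speed limits (rad/s): [2.79, 2.79, 3.14, 3.14, 3.14, 3.14].

### API

Orientations are given as a unit quaternion [x, y, z, w].
In Python, from plant import ctrl gives the robot as it stands.
- The arm moves only by the shell command python3 -m inch 'ROWS' [FORCE]. ROWS is JSON, a list of rows, each an object with "slide": the shift along the tool's x, y, z in cm, a list of three; "turn": the turn about the tool's z in rad; "grip": the finger opening in cm, from 0 to 8.54. A call has 1 to 20 rows; each row is the pose to reach, as a shift and turn from the pose commanded when the call began, along the tool's axes at that moment; what a row does not reach only later rows make up. A row lasts 1/10 s, in which the tool goes at most 50 mm and 8.59 degrees, less where a joint would pass 70% of its speed; a pose out of reach is approached as far as the arm can. A call with a gripper value outside its range is refused whole. The fingers move at their own pace and stop on an object; FORCE is the grip in N (left out, the last holds). Time passes only in rows, so rows that repeat a pose let the fingers close. It gives the time, the measured TCP pose, the force, the opening and the grip force at its end, in the units of the state.
- ctrl.get_state(): the state, without advancing time (a new reading comes with each control period).
- ctrl.read_camera(name): name is "scene" or "top" or "wrist"; returns (picture, depth): 384x512x3 uint8, red, green, blue; 384x512 float32, m along the optical axis (not along the pixel's ray), 0 where there is no reading.
- ctrl.camera_info(name): a dict with "K" (3x3 intrinsics, pixels), "camera_from_world" (4x4, takes a point from world to camera coordinates); the wrist camera has in their place "T_tool_cam" (4x4, takes a point from camera to tool coordinates, whose origin is the TCP and whose axes are the flange's). Camera axes: x right, y down, z forward; pixel columns grow to the right and rows downward; lengths in m; the calibration is good to about 2 mm. A picture is of the moment at which its call begins: read the wrist's pose just before it. camera_info takes no time and is no camera call.
- ctrl.sign_off(): hands the job in; it is judged then, once.
The state is a dict: "time": time; "qpos": joint angles; "dq": joint speeds; "joint_efforts": joint torques, N m; "eef_pos": TCP position; "tcp_rot": TCP orientation; "contact_force": force on the tool from outside, world axes, zero at the start; "wrist_torque": the same for the moment, N m; "opening": opening from 0.0 (shut) to 1.0 (fully open); "finger_force": force on a finger pad.
Only numpy, scipy, OpenCV 4.12 (cv2) and the standard library are available. Lean on these libraries where they do the work, as an engineer would, in place of code of your own. Each camera call takes 0.05 s, during which the arm holds its last target. There are 200 camera calls.

## Working session

There is one attempt and no reset: what is moved stays moved. The work goes in short steps, Python scripts to look and compute and a shell command to move; the robot and the scene stay as the last step left them, time stands still between calls to the robot, and variables do not carry over. Pictures are saved under pics/ and viewed, at most 14 in all, crops included, and the job is handed in when it is done.

```bash
ls; mkdir -p pics; cat > h.py <<'E'
import numpy as np, cv2
from plant import ctrl
from scipy.spatial.transform import Rotation as R
def cam(n):
    s=ctrl.get_state(); i=ctrl.camera_info(n); p,d=ctrl.read_camera(n)
    if n=="wrist":
        T=np.eye(4);T[:3,:3]=R.from_quat(s["tcp_rot"]).as_matrix();T[:3,3]=s["eef_pos"];W=T@i["T_tool_cam"]
    else: W=np.linalg.inv(i["camera_from_world"])
    return p,d,np.array(i["K"]),W
def cloud(d,K,W):
    v,u=np.mgrid[:d.shape[0],:d.shape[1]]
    P=np.stack([(u-K[0,2])/K[0,0]*d,(v-K[1,2])/K[1,1]*d,d],-1)
    X=P@W[:3,:3].T+W[:3,3]; X[d==0]=np.nan
    return X
def save(n,p): cv2.imwrite("pics/%s.png"%n,p[...,::-1])
E
python3 - <<'E'
from h import *
s=ctrl.get_state();print(s);print(ctrl.tcp_to_grasp)
for n in("scene","top"):
    p,d,K,W=cam(n);save(n,p);np.savez("/tmp/"+n,p=p,d=d,K=K,W=W);print(n,W.round(3).tolist())
print(ctrl.camera_info("wrist"))
E
```

```text
pics
{'time': 0.0, 'qpos': array([-1.44901606e+00,  2.87210704e-01,  1.57818643e+00, -3.57210816e-05,
        1.27857627e+00, -1.49978713e-01]), 'dq': array([-0.00094344,  0.00033193,  0.00057013, -0.00185572,  0.00090976,
       -0.00078648]), 'joint_efforts': array([-7.40454325e-04, -4.05986452e+01, -2.92626715e+01, -1.79539520e-04,
        5.82563662e-03,  3.23519068e-06]), 'eef_pos': array([ 0.18114108, -0.64955876,  0.22991203]), 'tcp_rot': array([ 9.90781175e-01,  1.35466771e-01, -3.12673357e-07, -1.19050193e-03]), 'contact_force': array([-1.10744628, -0.27401556, -0.06829407]), 'wrist_torque': array([-0.02342716,  0.01762117, -0.03092442]), 'finger_force': 0.0, 'opening': 0.9976915765787675}
0.0187
scene [[0.782, -0.417, 0.462, -0.136], [-0.623, -0.513, 0.591, -0.907], [-0.009, -0.75, -0.661, 1.084], [0.0, 0.0, 0.0, 1.0]]
top [[-0.053, -0.975, 0.214, 0.332], [-0.999, 0.05, -0.018, -0.036], [0.007, -0.215, -0.977, 1.164], [0.0, 0.0, 0.0, 1.0]]
{'K': array([[342.94483828,   0.        , 259.1220755 ],
       [  0.        , 342.94483828, 191.47521114],
       [  0.        ,   0.        ,   1.        ]]), 'T_tool_cam': array([[ 5.27300323e-04, -9.47554488e-01, -3.19593828e-01,
         8.19052600e-02],
       [ 9.99999839e-01,  4.32779799e-04,  3.66771157e-04,
         1.40845833e-04],
       [-2.09221903e-04, -3.19593970e-01,  9.47554563e-01,
        -1.42555912e-01],
       [ 0.00000000e+00,  0.00000000e+00,  0.00000000e+00,
         1.00000000e+00]])}
```

View pics/top.png

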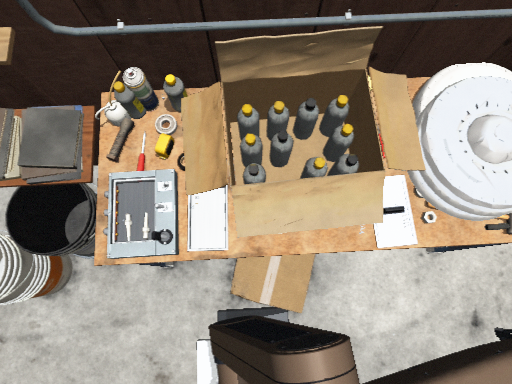

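View pics/scene.png

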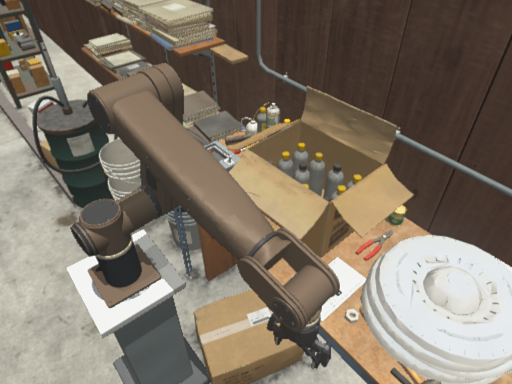

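The top view shows the box at (142,213) with two plugs in the bay at (128,226) and (146,224). The main lever is at (165,237), the tray at (208,218), and the hatch at (397,210) with its fin at (393,210).

```bash
python3 - <<'E'
from h import *
f=np.load("/tmp/top.npz");p,d,K,W=f["p"],f["d"],f["K"],f["W"]
X=cloud(d,K,W)
c=cv2.resize(p[160:265,95:235],None,fx=5.7,fy=5.7,interpolation=cv2.INTER_CUBIC);save("c1",c)
def rect(m,z,name):
    m=m.astype(np.uint8);n,l,st,ce=cv2.connectedComponentsWithStats(m)
    k=1+np.argmax(st[1:,4]);P=X[l==k]
    r=cv2.minAreaRect((P[:,:2]*1000).astype(np.float32));print(name,st[k],r,np.median(P[:,2]))
    return l==k
v,u=np.mgrid[:384,:512]
Z=X[...,2]
rect((abs(Z-.051)<.006)&(u<190)&(u>95)&(v>150),0,"box")
rect((Z>.019)&(Z<.04)&(u>180)&(u<240)&(v>170),0,"trayrim")
rect((Z<.014)&(u>180)&(u<235)&(v>170)&(p.min(-1)>180),0,"trayfloor")
rect((u>365)&(u<425)&(v>165)&(p.min(-1)>170),0,"hatch")
rect((u>380)&(u<410)&(v>195)&(v<225)&(Z>.028),0,"fin")
for a in [(128,226),(146,224),(165,237),(208,218),(390,195),(393,210)]: print(a,X[a[1],a[0]].round(3))
E
```

```text
box [ 107  169   69   89 2675] ((543.8746948242188, 316.2618713378906), (270.5445556640625, 210.1527099609375), 0.6625758409500122) 0.05094656727968028
trayrim [187 195  41  56 267] ((505.0942077636719, 113.43089294433594), (126.40658569335938, 177.0659942626953), 88.02642822265625) 0.02839833490078658
trayfloor [ 191  188   35   61 1973] ((522.2965087890625, 113.55494689941406), (111.62187957763672, 195.8191680908203), 89.14936065673828) 0.0030571361515689954
hatch [ 366  248   59  134 6943] ((163.2465362548828, -665.3209838867188), (261.82904052734375, 763.986572265625), 57.727500915527344) nan
fin [384 206  20   6  91] ((515.78955078125, -480.1819152832031), (14.740339279174805, 62.45241165161133), 1.2466574907302856) 0.03610377930711284
(128, 226) [0.506 0.366 0.017]
(146, 224) [0.509 0.309 0.02 ]
(165, 237) [0.46  0.238 0.061]
(208, 218) [0.521 0.114 0.003]
(390, 195) [ 0.567 -0.487  0.002]
(393, 210) [ 0.511 -0.478  0.035]
```

View pics/c1.png

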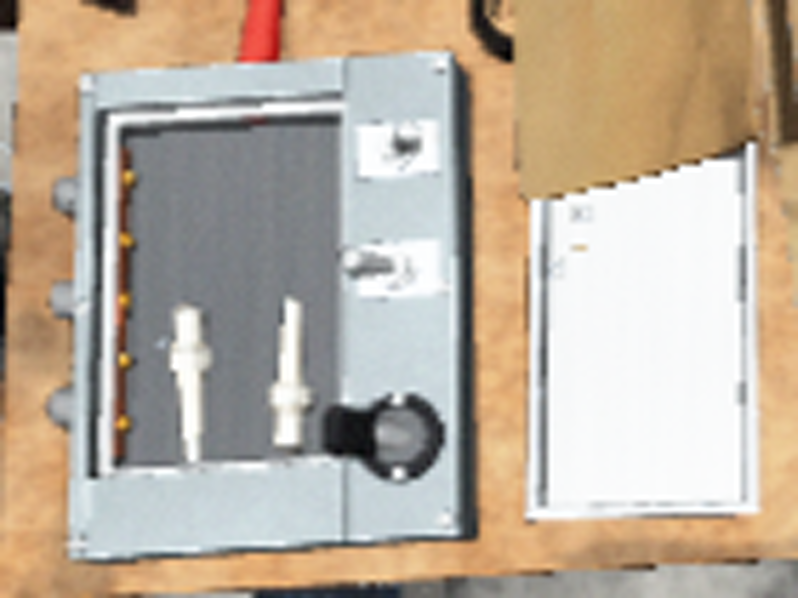

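The box top is flat at z=51 mm. The main switch and the ignition switch are thrown to the left (on), and the pump toggle looks off. Next I'll move over the hatch for a wrist look and check the carton flap limits.

```bash
cat >> h.py <<'E'
def go(t,yaw=0.):
    s=ctrl.get_state();M=R.from_quat(s["tcp_rot"]).as_matrix()
    y=np.arctan2(M[1,0],M[0,0]);e=np.array(s["eef_pos"])
    print("t%.1f at"%s["time"],e.round(4),"yaw %.3f"%y,"-> slide cm",((M.T@(np.array(t)-e))*100).round(2),"turn %.3f"%(y-yaw))
E
python3 - <<'E'
from h import *
f=np.load("/tmp/top.npz");X=cloud(f["d"],f["K"],f["W"])
h=X[(X[...,2]>.1)&(X[...,2]<.5)]
for x in np.arange(.25,1.0,.05):
    q=h[abs(h[:,0]-x)<.012]; q=q[(abs(q[:,1])<.42)]
    if len(q): print(round(x,2),q[:,1].min().round(3),q[:,1].max().round(3),"z",q[:,2].min().round(2),q[:,2].max().round(2))
go([.5,-.48,.40])
E
```

```text
0.25 -0.104 -0.04 z 0.3 0.5
0.45 -0.381 0.268 z 0.1 0.21
0.5 -0.38 0.016 z 0.21 0.24
0.55 -0.377 0.145 z 0.2 0.28
0.6 -0.42 0.148 z 0.11 0.28
0.65 -0.419 0.15 z 0.1 0.28
0.7 -0.42 0.153 z 0.1 0.28
0.75 -0.419 0.155 z 0.1 0.28
0.8 -0.42 0.16 z 0.1 0.28
0.85 -0.419 0.157 z 0.1 0.33
0.9 -0.359 0.405 z 0.1 0.42
0.95 0.171 0.348 z 0.11 0.21
t0.1 at [ 0.1812 -0.6496  0.2301] yaw 0.272 -> slide cm [ 35.27  -7.82 -16.96] turn 0.272
```

```bash
python3 -m inch '[{"slide":[0,0,-15]},{"slide":[0,0,-15]},{"slide":[0,0,-15]},{"slide":[40,-25,-22]},{"slide":[40,-25,-22]},{"slide":[40,-25,-22]},{"slide":[40,-25,-22]},{"slide":[40,-25,-22]},{"slide":[40,-25,-22]},{"slide":[40,-25,-22]},{"slide":[40,-25,-22]},{"slide":[40,-25,-22]},{"slide":[40,-25,-22]},{"slide":[40,-25,-22]}]'
python3 - <<'E'
from h import *
go([.47,.30,.40],np.pi)
E
```

```text
t0.1 at [ 0.1812 -0.6496  0.2301] yaw 0.272 -> slide cm [ 53.32 -83.76 -16.8 ] turn -2.870$[0]: bad value
```

```bash
python3 -m inch '[{"slide":[0,0,-15],"turn":0,"grip":8.5},{"slide":[0,0,-15],"turn":0,"grip":8.5},{"slide":[0,0,-15],"turn":0,"grip":8.5},{"slide":[40,-25,-22],"turn":-1,"grip":8.5},{"slide":[40,-25,-22],"turn":-1,"grip":8.5},{"slide":[40,-25,-22],"turn":-1,"grip":8.5},{"slide":[40,-25,-22],"turn":-1,"grip":8.5},{"slide":[40,-25,-22],"turn":-1,"grip":8.5},{"slide":[40,-25,-22],"turn":-1,"grip":8.5},{"slide":[40,-25,-22],"turn":-1,"grip":8.5},{"slide":[40,-25,-22],"turn":-1,"grip":8.5},{"slide":[40,-25,-22],"turn":-1,"grip":8.5},{"slide":[40,-25,-22],"turn":-1,"grip":8.5}]'
python3 - <<'E'
from h import *
go([.47,.30,.40],np.pi)
E
```

```text
time: 1.4
eef_pos: [0.5013, -0.2989, 0.4517]
tcp_rot: [0.804, 0.595, 0.0, 0.0]
contact_force: [0.2, -0.4, -0.2]
opening: 0.992
finger_force: 0.0
t1.4 at [ 0.5013 -0.2989  0.4517] yaw 1.275 -> slide cm [ 56.38 -20.46   5.2 ] turn -1.867
```

```bash
python3 -m inch '[{"slide":[56.4,-20.5,0],"turn":-1.867,"grip":8.5},{"slide":[56.4,-20.5,0],"turn":-1.867,"grip":8.5},{"slide":[56.4,-20.5,0],"turn":-1.867,"grip":8.5},{"slide":[56.4,-20.5,0],"turn":-1.867,"grip":8.5},{"slide":[56.4,-20.5,0],"turn":-1.867,"grip":8.5},{"slide":[56.4,-20.5,0],"turn":-1.867,"grip":8.5},{"slide":[56.4,-20.5,0],"turn":-1.867,"grip":8.5},{"slide":[56.4,-20.5,0],"turn":-1.867,"grip":8.5},{"slide":[56.4,-20.5,0],"turn":-1.867,"grip":8.5},{"slide":[56.4,-20.5,0],"turn":-1.867,"grip":8.5},{"slide":[56.4,-20.5,5.2],"turn":-1.867,"grip":8.5},{"slide":[56.4,-20.5,5.2],"turn":-1.867,"grip":8.5},{"slide":[56.4,-20.5,5.2],"turn":-1.867,"grip":8.5},{"slide":[56.4,-20.5,5.2],"turn":-1.867,"grip":8.5},{"slide":[56.4,-20.5,5.2],"turn":-1.867,"grip":8.5},{"slide":[56.4,-20.5,5.2],"turn":-1.867,"grip":8.5}]'
python3 - <<'E'
from h import *
p,d,K,W=cam("wrist");save("w1",p);np.savez("/tmp/w1",p=p,d=d,K=K,W=W)
X=cloud(d,K,W);Z=X[...,2]
def rects(m,name,mn):
    n,l,st,ce=cv2.connectedComponentsWithStats(m.astype(np.uint8))
    for k in range(1,n):
        if st[k,4]>=mn:
            P=X[l==k];r=cv2.minAreaRect((P[:,:2]*1000).astype(np.float32));print(name,st[k],[np.round(a,1) for a in r],np.median(P[:,2]).round(4),P[:,2].max().round(4),P.mean(0).round(4))
rects(abs(Z-.051)<.006,"box",2000)
inb=(X[...,0]>.45)&(X[...,0]<.66)&(X[...,1]>.275)&(X[...,1]<.41)
rects(inb&(Z>.010)&(Z<.028),"plug",60)
rects((Z>.06)&(Z<.13)&(X[...,1]>.19)&(X[...,1]<.3)&(X[...,0]<.68),"lever",15)
rects((Z>.02)&(Z<.034)&(X[...,1]>.0)&(X[...,1]<.2),"tray",30)
go([.47,.3,.4],np.pi)
E
```

```text
time: 3.0
eef_pos: [0.4702, 0.2965, 0.4004]
tcp_rot: [0.003, 1.0, 0.0, 0.001]
contact_force: [0.2, 0.0, 0.7]
opening: 0.999
finger_force: 0.0
box [  197    91   151   174 11319] [array([543.7, 316.1]), array([270.5, 208.3]), np.float64(0.8)] 0.051 0.057 [0.5173 0.2954 0.0511]
plug [263 127  15  53 439] [array([503.7, 313.1]), array([85.2, 21.8]), np.float64(0.1)] 0.0208 0.0275 [0.4958 0.3128 0.0199]
plug [299 126  15  57 437] [array([505.1, 369.9]), array([87.6, 22.7]), np.float64(0.6)] 0.0198 0.028 [0.5103 0.3685 0.0194]
plug [324 129   8 105 190] [array([552.8, 405.5]), array([174.9,   4.9]), np.float64(0.8)] 0.0174 0.0218 [0.55   0.4062 0.0169]
lever [216 126  23  21 335] [array([462.7, 252.3]), array([23.1, 32.8]), np.float64(1.7)] 0.1007 0.1091 [0.4617 0.2558 0.0945]
lever [219 190  18  16 155] [array([555. , 249.8]), array([27.1, 13.8]), np.float64(88.2)] 0.0812 0.0952 [0.5536 0.2506 0.0781]
lever [210 232  21  17 168] [array([621.8, 237. ]), array([27.5, 14.6]), np.float64(83.4)] 0.0782 0.0947 [0.6215 0.2374 0.0772]
tray [  92   97   94  134 2002] [array([522.2, 113.6]), array([126.5, 212. ]), np.float64(88.7)] 0.0283 0.0322 [0.5185 0.1057 0.0276]
tray [ 71 187  29  54 273] [array([598.7,  23.4]), array([96.5, 21.1]), np.float64(15.9)] 0.0271 0.0339 [0.5939 0.0223 0.0271]
tray [155 331  36  21 192] [array([850.8, 137.8]), array([65., 28.]), np.float64(68.9)] 0.0271 0.034 [0.8448 0.1392 0.0269]
tray [195 357  15  13  85] [array([908. , 182.4]), array([ 7.6, 38.7]), np.float64(39.5)] 0.0272 0.034 [0.904  0.1863 0.0268]
t3.0 at [0.4702 0.2964 0.4006] yaw 3.136 -> slide cm [0.03 0.36 0.06] turn -0.005
```

View pics/w1.png

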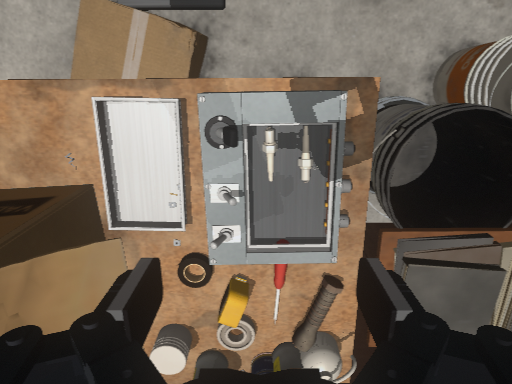

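The wrist view shows the tray at (140,163), the main lever at (222,131) and the ignition toggle at (228,195), both leaning toward the bay (on). The pump toggle at (220,238) leans away (off). There are two plugs, at (269,152) and (306,152). Ignition goes first.

```bash
python3 -m inch '[{"slide":[-8.4,-0.2,10],"turn":0,"grip":0},{"slide":[-8.4,-0.2,20],"turn":0,"grip":0},{"slide":[-8.4,-0.2,25],"turn":0,"grip":0},{"slide":[-8.4,-0.2,25],"turn":0,"grip":0},{"slide":[-8.4,-0.2,25],"turn":0,"grip":0},{"slide":[-8.4,-0.2,25],"turn":0,"grip":0},{"slide":[-8.4,-0.2,29],"turn":0,"grip":0},{"slide":[-8.4,-0.2,32.5],"turn":0,"grip":0},{"slide":[-8.4,-0.2,32.5],"turn":0,"grip":0},{"slide":[-8.4,-1.2,32.5],"turn":0,"grip":0},{"slide":[-8.4,-2.2,32.5],"turn":0,"grip":0},{"slide":[-8.4,-3,32.5],"turn":0,"grip":0},{"slide":[-8.4,-3.6,32.5],"turn":0,"grip":0},{"slide":[-8.4,-4.2,32.5],"turn":0,"grip":0},{"slide":[-8.4,-4.2,32.5],"turn":0,"grip":0}]' 30
python3 - <<'E'
from h import *
go([.554,.298,.13],np.pi);p,d,K,W=cam("wrist");save("w2",p)
E
```

```text
time: 4.55
eef_pos: [0.5543, 0.254, 0.0758]
tcp_rot: [0.002, 1.0, -0.0, 0.001]
contact_force: [-0.2, 0.2, -0.3]
opening: 0.002
finger_force: 0.0
t4.5 at [0.5543 0.254  0.0758] yaw 3.138 -> slide cm [ 0.03  4.4  -5.42] turn -0.004
```

View pics/w2.png

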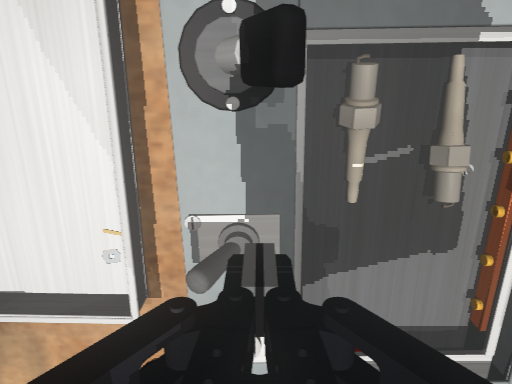

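Ignition toggle at (215,265) is now thrown away from the bay. Next is the main isolator.

```bash
python3 -m inch '[{"slide":[0,1,-3],"turn":0,"grip":0},{"slide":[0,4,-7],"turn":0,"grip":0},{"slide":[5,5.6,-7],"turn":0,"grip":0},{"slide":[9.2,5.6,-7],"turn":0,"grip":0},{"slide":[9.2,5.6,-7],"turn":0,"grip":0},{"slide":[9.2,5.6,-3],"turn":0,"grip":0},{"slide":[9.2,5.6,-1],"turn":0,"grip":0},{"slide":[9.2,5.6,-1],"turn":0,"grip":0},{"slide":[9.2,4,-1],"turn":0,"grip":0},{"slide":[9.2,3,-1],"turn":0,"grip":0},{"slide":[9.2,2,-1],"turn":0,"grip":0},{"slide":[9.2,1.2,-1],"turn":0,"grip":0},{"slide":[9.2,0.5,-1],"turn":0,"grip":0},{"slide":[9.2,-0.1,-1],"turn":0,"grip":0},{"slide":[9.2,-0.1,-1],"turn":0,"grip":0},{"slide":[9.2,1,-1],"turn":0,"grip":0},{"slide":[9.2,2,-5],"turn":0,"grip":5},{"slide":[5,6,-9],"turn":0,"grip":5},{"slide":[5,6,-9],"turn":0,"grip":5},{"slide":[5,6,-9],"turn":0,"grip":5}]'
python3 - <<'E'
from h import *
p,d,K,W=cam("wrist");save("w3",p);X=cloud(d,K,W);Z=X[...,2]
m=(Z>.06)&(Z<.13)&(X[...,1]>.19)&(X[...,1]<.3)&(X[...,0]<.5)&(X[...,0]>.43)
print(X[m].mean(0),X[m].min(0),X[m].max(0));print(ctrl.get_state()["time"])
m=(X[...,0]>.45)&(X[...,0]<.56)&(X[...,1]>.28)&(X[...,1]<.395)&(Z>.010)&(Z<.03)
n,l,st,ce=cv2.connectedComponentsWithStats(m.astype(np.uint8))
for k in range(1,n):
    if st[k,4]>100:
        P=X[l==k];print(st[k],cv2.minAreaRect((P[:,:2]*1000).astype(np.float32)),P.mean(0),P[:,2].max())
go([.505,.313,.1],np.pi)
E
```

```text
time: 6.6
eef_pos: [0.5062, 0.318, 0.1673]
tcp_rot: [0.001, 1.0, 0.001, 0.003]
contact_force: [0.3, -0.2, -0.5]
opening: 0.584
finger_force: 0.0
[0.46260988 0.23111424 0.09088993] [0.448002   0.21447911 0.06000623] [0.47831794 0.2569437  0.10854981]
6.65
[ 303  121   26   99 1375] ((505.4166259765625, 368.359619140625), (87.85567474365234, 22.67616081237793), 1.9208022356033325) [0.50958591 0.36821498 0.01925405] 0.026878343507291347
[ 240  122   27   94 1348] ((504.8614501953125, 312.455810546875), (23.00982666015625, 87.8753890991211), 88.21758270263672) [0.49513628 0.31291209 0.02011217] 0.02730092926856026
t6.7 at [0.5042 0.3166 0.1649] yaw 3.140 -> slide cm [-0.08 -0.36  6.49] turn -0.001
```

View pics/w3.png

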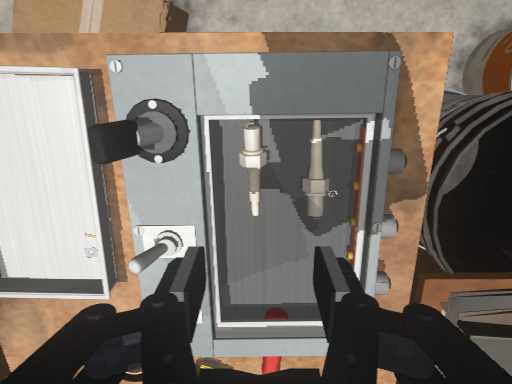

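All three levers now lean away from the bay: the main at (115,140), ignition at (150,255), and the pump was off from the start. Plug 1 has its hexagon at (252,158) and plug 2 at (315,186). Now I'll grasp plug 1.

```bash
python3 -m inch '[{"slide":[0.8,-0.3,2],"turn":0,"grip":3.4},{"slide":[0.8,-0.3,6],"turn":0,"grip":3.4},{"slide":[0.8,-0.3,8],"turn":0,"grip":3.4},{"slide":[0.8,-0.3,8],"turn":0,"grip":3.4},{"slide":[0.8,-0.3,12],"turn":0,"grip":3.4},{"slide":[0.8,-0.3,14],"turn":0,"grip":3.4},{"slide":[0.8,-0.3,15.8],"turn":0,"grip":3.4},{"slide":[0.8,-0.3,15.8],"turn":0,"grip":3.4},{"slide":[0.8,-0.3,15.8],"turn":0,"grip":0},{"slide":[0.8,-0.3,15.8],"turn":0,"grip":0},{"slide":[0.8,-0.3,15.8],"turn":0,"grip":0},{"slide":[0.8,-0.3,15.8],"turn":0,"grip":0},{"slide":[0.8,-0.3,15.8],"turn":0,"grip":0},{"slide":[0.8,-0.3,13],"turn":0,"grip":0},{"slide":[0.8,-0.3,9],"turn":0,"grip":0},{"slide":[0.8,-0.3,4],"turn":0,"grip":0},{"slide":[0.8,-0.3,0],"turn":0,"grip":0},{"slide":[0.8,-0.3,0],"turn":0,"grip":0}]' 40
python3 - <<'E'
from h import *
go([.475,.09,.17],np.pi);go([.475,.09,.011],np.pi)
E
```

```text
time: 8.45
eef_pos: [0.4995, 0.3139, 0.1719]
tcp_rot: [0.001, 1.0, 0.003, 0.006]
contact_force: [0.4, -0.4, -0.0]
opening: 0.239
finger_force: 39.4
t8.4 at [0.4995 0.3139 0.1719] yaw 3.139 -> slide cm [  2.39 -22.4    0.04] turn -0.003
t8.4 at [0.4995 0.3139 0.1719] yaw 3.139 -> slide cm [  2.6  -22.48  15.94] turn -0.003
```

```bash
python3 -m inch '[{"slide":[2.2,-5,0],"turn":0,"grip":0},{"slide":[2.2,-10,0],"turn":0,"grip":0},{"slide":[2.2,-15,0],"turn":0,"grip":0},{"slide":[2.2,-20,0],"turn":0,"grip":0},{"slide":[2.2,-22.4,0],"turn":0,"grip":0},{"slide":[2.2,-22.4,0],"turn":0,"grip":0},{"slide":[2.2,-22.4,0],"turn":0,"grip":0},{"slide":[2.2,-22.4,5],"turn":0,"grip":0},{"slide":[2.2,-22.4,10],"turn":0,"grip":0},{"slide":[2.2,-22.4,13],"turn":0,"grip":0},{"slide":[2.2,-22.4,15.4],"turn":0,"grip":0},{"slide":[2.2,-22.4,15.4],"turn":0,"grip":0},{"slide":[2.2,-22.4,15.4],"turn":0,"grip":3},{"slide":[2.2,-22.4,15.4],"turn":0,"grip":3},{"slide":[2.2,-22.4,15.4],"turn":0,"grip":3},{"slide":[2.2,-22.4,12],"turn":0,"grip":3},{"slide":[2.2,-22.4,8],"turn":0,"grip":3.4},{"slide":[2.2,-22.4,3],"turn":0,"grip":3.4},{"slide":[2.2,-22.4,0],"turn":0,"grip":3.4},{"slide":[2.2,-22.4,0],"turn":0,"grip":3.4}]'
python3 - <<'E'
from h import *
go([.519,.368,.165],np.pi)
E
```

```text
time: 10.45
eef_pos: [0.4771, 0.0884, 0.1716]
tcp_rot: [0.001, 1.0, -0.0, 0.007]
contact_force: [-0.6, -0.5, 1.0]
opening: 0.398
finger_force: 0.0
t10.4 at [0.4771 0.0884 0.1716] yaw 3.139 -> slide cm [-4.1  27.98  0.71] turn -0.003
```

```bash
python3 -m inch '[{"slide":[-4.2,6,0],"turn":0,"grip":3.4},{"slide":[-4.2,12,0],"turn":0,"grip":3.4},{"slide":[-4.2,18,0],"turn":0,"grip":3.4},{"slide":[-4.2,24,0],"turn":0,"grip":3.4},{"slide":[-4.2,28,0],"turn":0,"grip":3.4},{"slide":[-4.2,28,0],"turn":0,"grip":3.4},{"slide":[-4.2,28,0],"turn":0,"grip":3.4},{"slide":[-4.2,28,0],"turn":0,"grip":3.4},{"slide":[-4.2,28,4],"turn":0,"grip":3.4},{"slide":[-4.2,28,8],"turn":0,"grip":3.4}]'
python3 - <<'E'
from h import *
go([.519,.368,.006],np.pi)
p,d,K,W=cam("wrist");X=cloud(d,K,W);Z=X[...,2];print(ctrl.get_state()["eef_pos"])
m=(X[...,0]>.45)&(X[...,0]<.56)&(X[...,1]>.33)&(X[...,1]<.395)&(Z>.010)&(Z<.03)
P=X[m];print(m.sum(),cv2.minAreaRect((P[:,:2]*1000).astype(np.float32)))
E
```

```text
time: 11.45
eef_pos: [0.5173, 0.3675, 0.0854]
tcp_rot: [0.002, 1.0, 0.001, 0.002]
contact_force: [0.3, -0.2, -0.5]
opening: 0.398
finger_force: 0.0
t11.4 at [0.5173 0.3675 0.0854] yaw 3.137 -> slide cm [-0.14  0.04  7.94] turn -0.004
[0.51184216 0.36444059 0.07571279]
2499 ((505.33990478515625, 369.03521728515625), (23.356136322021484, 89.33992004394531), 89.89920043945312)
```

```bash
python3 -m inch '[{"slide":[0,0,0],"turn":0,"grip":3.4},{"slide":[0,0,0],"turn":0,"grip":3.4},{"slide":[0,0,0],"turn":0,"grip":3.4},{"slide":[0,0,0],"turn":0,"grip":3.4}]'
python3 - <<'E'
from h import *
go([.519,.368,.006],np.pi)
E
```

```text
time: 11.9
eef_pos: [0.5175, 0.3688, 0.0871]
tcp_rot: [0.002, 1.0, 0.001, 0.002]
contact_force: [0.8, -0.2, -0.1]
opening: 0.401
finger_force: 0.0
t11.9 at [0.5175 0.3688 0.0871] yaw 3.139 -> slide cm [-0.12 -0.09  8.12] turn -0.003
```

```bash
python3 -m inch '[{"slide":[-0.1,0,4],"turn":0,"grip":3.4},{"slide":[-0.1,0,6],"turn":0,"grip":3.4},{"slide":[-0.1,0,7.9],"turn":0,"grip":3.4},{"slide":[-0.1,0,7.9],"turn":0,"grip":3.4},{"slide":[-0.1,0,7.9],"turn":0,"grip":0},{"slide":[-0.1,0,7.9],"turn":0,"grip":0},{"slide":[-0.1,0,7.9],"turn":0,"grip":0},{"slide":[-0.1,0,7.9],"turn":0,"grip":0},{"slide":[-0.1,0,7.9],"turn":0,"grip":0},{"slide":[-0.1,0,5],"turn":0,"grip":0},{"slide":[-0.1,0,0],"turn":0,"grip":0},{"slide":[-0.1,0,-4],"turn":0,"grip":0},{"slide":[-0.1,0,-8],"turn":0,"grip":0},{"slide":[-0.1,0,-8],"turn":0,"grip":0},{"slide":[-0.1,0,-8],"turn":0,"grip":0},{"slide":[-0.1,0,-8],"turn":0,"grip":0}]' 40
python3 - <<'E'
from h import *
go([.478,.138,.165],np.pi)
p,d,K,W=cam("top");save("t2",cv2.resize(p[160:265,95:235],None,fx=4,fy=4))
X=cloud(d,K,W);v,u=np.mgrid[:384,:512];Z=X[...,2]
m=(Z<.014)&(u>180)&(u<235)&(v>170)&(p.min(-1)>180)
n,l,st,ce=cv2.connectedComponentsWithStats(m.astype(np.uint8));k=1+np.argmax(st[1:,4]);P=X[l==k];print(cv2.minAreaRect((P[:,:2]*1000).astype(np.float32)))
E
```

```text
time: 13.5
eef_pos: [0.5154, 0.3677, 0.1618]
tcp_rot: [0.001, 1.0, -0.001, -0.002]
contact_force: [0.4, -0.1, -0.5]
opening: 0.239
finger_force: 39.4
t13.5 at [0.5154 0.3677 0.1618] yaw 3.139 -> slide cm [  3.67 -22.98  -0.27] turn -0.003
((522.4051513671875, 113.96723937988281), (110.77799987792969, 195.98712158203125), 89.32769012451172)
```

View pics/t2.png

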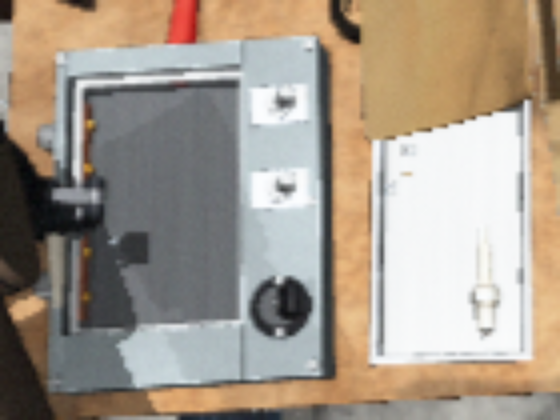

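Plug 1 lies in the tray at (486,290), the tray hasn't moved, and plug 2 is in the gripper. Now I'll place plug 2.

```bash
python3 -m inch '[{"slide":[2.7,-5,0],"turn":0,"grip":0},{"slide":[2.7,-10,0],"turn":0,"grip":0},{"slide":[2.7,-15,0],"turn":0,"grip":0},{"slide":[2.7,-20,0],"turn":0,"grip":0},{"slide":[2.7,-23,0],"turn":0,"grip":0},{"slide":[2.7,-23,0],"turn":0,"grip":0},{"slide":[2.7,-23,0],"turn":0,"grip":0},{"slide":[2.7,-23,5],"turn":0,"grip":0},{"slide":[2.7,-23,10],"turn":0,"grip":0},{"slide":[2.7,-23,13],"turn":0,"grip":0},{"slide":[2.7,-23,15.2],"turn":0,"grip":0},{"slide":[2.7,-23,15.2],"turn":0,"grip":0},{"slide":[2.7,-23,15.2],"turn":0,"grip":2.8},{"slide":[2.7,-23,15.2],"turn":0,"grip":2.8},{"slide":[2.7,-23,15.2],"turn":0,"grip":2.8},{"slide":[2.7,-23,12],"turn":0,"grip":2.8},{"slide":[2.7,-23,8],"turn":0,"grip":2.8},{"slide":[2.7,-23,-5],"turn":0,"grip":2.8},{"slide":[2.7,-23,-20],"turn":0,"grip":2.8},{"slide":[2.7,-23,-20],"turn":0,"grip":2.8}]'
python3 - <<'E'
from h import *
go([.48,-.30,.47],np.pi);go([.45,-.48,.36],np.pi)
E
```

```text
time: 15.55
eef_pos: [0.489, 0.1384, 0.2377]
tcp_rot: [0.001, 1.0, 0.0, 0.001]
contact_force: [1.3, -1.0, 0.2]
opening: 0.329
finger_force: 0.0
t15.6 at [0.489  0.1384 0.2377] yaw 3.139 -> slide cm [  0.71 -43.83 -23.24] turn -0.003
t15.6 at [0.489  0.1384 0.2377] yaw 3.139 -> slide cm [  3.69 -61.84 -12.26] turn -0.003
```

```bash
python3 -m inch '[{"slide":[0,0,-22],"turn":0,"grip":8.5},{"slide":[0,0,-22],"turn":0,"grip":8.5},{"slide":[0,0,-22],"turn":0,"grip":8.5},{"slide":[0,0,-22],"turn":0,"grip":8.5},{"slide":[1,-44,-22],"turn":0,"grip":8.5},{"slide":[1,-44,-22],"turn":0,"grip":8.5},{"slide":[1,-44,-22],"turn":0,"grip":8.5},{"slide":[1,-44,-22],"turn":0,"grip":8.5},{"slide":[1,-44,-22],"turn":0,"grip":8.5},{"slide":[1,-44,-22],"turn":0,"grip":8.5},{"slide":[1,-44,-22],"turn":0,"grip":8.5},{"slide":[1,-44,-22],"turn":0,"grip":8.5},{"slide":[1,-44,-22],"turn":0,"grip":8.5},{"slide":[3.7,-62,-14],"turn":0,"grip":8.5},{"slide":[3.7,-62,-14],"turn":0,"grip":8.5},{"slide":[3.7,-62,-14],"turn":0,"grip":8.5},{"slide":[3.7,-62,-14],"turn":0,"grip":8.5},{"slide":[3.7,-62,-14],"turn":0,"grip":8.5},{"slide":[3.7,-62,-14],"turn":0,"grip":8.5},{"slide":[3.7,-62,-14],"turn":0,"grip":8.5}]'
cat > look.py <<'E'
from h import *
import sys
p,d,K,W=cam("wrist");save(sys.argv[1],p);X=cloud(d,K,W);Z=X[...,2]
m=(Z>.031)&(Z<.042)&(X[...,1]<-.38)&(X[...,1]>-.56)&(X[...,0]>.4)&(X[...,0]<.65)
n,l,st,ce=cv2.connectedComponentsWithStats(m.astype(np.uint8))
for k in range(1,n):
    if st[k,4]>100: P=X[l==k];print("fin",st[k],cv2.minAreaRect((P[:,:2]*1000).astype(np.float32)),np.median(P[:,2]))
m=(p.min(-1)>150)&(Z<.012)&(X[...,1]<-.36)&(X[...,1]>-.6)
n,l,st,ce=cv2.connectedComponentsWithStats(m.astype(np.uint8))
for k in range(1,n):
    if st[k,4]>1500: P=X[l==k];print("plate",st[k],cv2.minAreaRect((P[:,:2]*1000).astype(np.float32)),np.median(P[:,2]))
s=ctrl.get_state();print(s["time"],s["eef_pos"])
E
python3 look.py w4
python3 - <<'E'
from h import *
p,d,K,W=cam("top");save("t3",p);v,u=np.mgrid[:384,:512];X=cloud(d,K,W);Z=X[...,2]
m=(Z>.008)&(Z<.035)&(X[...,0]>.425)&(X[...,0]<.56)&(X[...,1]>.06)&(X[...,1]<.167)
n,l,st,ce=cv2.connectedComponentsWithStats(m.astype(np.uint8))
for k in range(1,n):
    if st[k,4]>20: P=X[l==k];print("plug",st[k],cv2.minAreaRect((P[:,:2]*1000).astype(np.float32)),P[:,2].max())
E
```

```text
time: 17.55
eef_pos: [0.4509, -0.4809, 0.3764]
tcp_rot: [0.001, 1.0, -0.001, 0.001]
contact_force: [0.1, -0.0, 0.4]
opening: 0.994
finger_force: 0.0
fin [238 175  44  12 398] ((515.7183227539062, -481.4148254394531), (14.416650772094727, 63.93564987182617), 2.9934897422790527) 0.035472273217107
fin [208 221  17  43 163] ((615.3973388671875, -548.27783203125), (71.80806732177734, 5.739770889282227), 16.76045036315918) 0.036563741336385736
plate [  211    97    91   147 10407] ((516.4868774414062, -482.4753112792969), (232.4915771484375, 130.6902618408203), 2.8100454807281494) 0.0038946738245781987
17.6 [ 0.45117217 -0.48062707  0.37686491]
plug [212 217   8  27 113] ((479.569091796875, 89.0647201538086), (22.599210739135742, 84.95307922363281), 87.94928741455078) 0.027630226745174236
plug [197 219   7  27 100] ((475.8492431640625, 138.65586853027344), (18.4107723236084, 81.74568176269531), 84.7362060546875) 0.03042531114448299
```

View pics/w4.png

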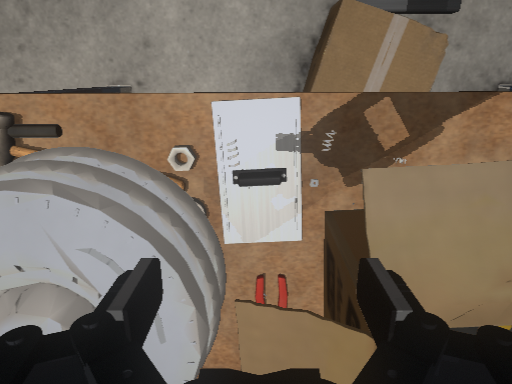

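View pics/t3.png

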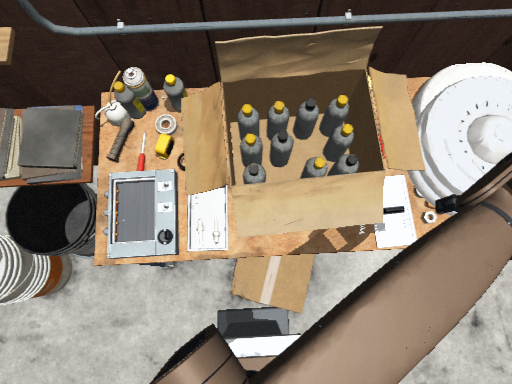

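The wrist view shows the hatch at (258,170) with its fin at (260,178), turned about 2.9°. In the top view both plugs lie in the tray at (198,230) and (215,230). I'll check the clearances around the hatch next.

```bash
python3 - <<'E'
from h import *
p,d,K,W=cam("wrist");X=cloud(d,K,W)
for lo,hi in((.39,.46),(.46,.5),(.5,.54),(.54,.58),(.58,.64)):
    q=X[(X[...,0]>lo)&(X[...,0]<hi)&(X[...,2]>.045)&(X[...,2]<.32)]
    a=q[q[:,1]<-.48];b=q[q[:,1]>-.48]
    print(lo,[ (c[:,1].max().round(3),c[c[:,1].argmax(),2].round(3)) for c in[a] if len(c)],[(c[:,1].min().round(3),c[c[:,1].argmin(),2].round(3)) for c in[b] if len(c)])
go([.5157,-.4815,.008],np.pi+.05)
E
```

```text
0.39 [] [(np.float64(-0.382), np.float64(0.196))]
0.46 [(np.float64(-0.64), np.float64(0.047))] [(np.float64(-0.382), np.float64(0.199))]
0.5 [(np.float64(-0.594), np.float64(0.096))] [(np.float64(-0.38), np.float64(0.217))]
0.54 [(np.float64(-0.565), np.float64(0.097))] [(np.float64(-0.377), np.float64(0.149))]
0.58 [(np.float64(-0.48), np.float64(0.229))] [(np.float64(-0.479), np.float64(0.231))]
t17.7 at [ 0.4513 -0.4805  0.3766] yaw 3.141 -> slide cm [-6.370e+00  1.000e-02  3.688e+01] turn -0.051
```

```bash
python3 - <<'E'
from h import *
p,d,K,W=cam("wrist");X=cloud(d,K,W)
q=X[(X[...,2]>.12)&(X[...,2]<.3)&(X[...,1]<-.39)&(X[...,1]>-.56)]
for y in np.arange(-.5,-.38,.02):
    c=q[abs(q[:,1]-y)<.01]
    if len(c): print(round(y,2),c[c[:,0].argmin()].round(3))
E
python3 -m inch '[{"slide":[-6.4,0,5],"turn":-0.05,"grip":8},{"slide":[-6.4,0,10],"turn":-0.05,"grip":8},{"slide":[-6.4,0,15],"turn":-0.05,"grip":8},{"slide":[-6.4,0,20],"turn":-0.05,"grip":8},{"slide":[-6.4,0,25],"turn":-0.05,"grip":8},{"slide":[-6.4,0,30],"turn":-0.05,"grip":8},{"slide":[-6.4,0,30],"turn":-0.05,"grip":8},{"slide":[-6.4,0,30],"turn":-0.05,"grip":8},{"slide":[-6.4,0,30],"turn":-0.05,"grip":8},{"slide":[-6.4,0,30],"turn":-0.05,"grip":8}]' 40
python3 look.py w5;python3 - <<'E'
from h import *
go([.5157,-.4815,.010],np.pi+.05)
E
```

```text
-0.5 [ 0.586 -0.492  0.222]
-0.48 [ 0.586 -0.479  0.231]
-0.46 [ 0.584 -0.45   0.241]
-0.44 [ 0.583 -0.441  0.242]
-0.42 [ 0.583 -0.414  0.258]
-0.4 [ 0.581 -0.393  0.27 ]
time: 18.75
eef_pos: [0.5161, -0.4832, 0.0781]
tcp_rot: [-0.024, 1.0, -0.002, 0.002]
contact_force: [-0.4, 0.1, 1.2]
opening: 0.933
finger_force: 0.0
fin [ 209  209  108   24 2417] ((515.2828369140625, -481.75146484375), (13.882473945617676, 64.09326171875), 2.8238484859466553) 0.03557535734321282
fin [150 333  24  51 320] ((624.299560546875, -544.5892333984375), (45.09418487548828, 3.3998217582702637), 16.647489547729492) 0.03388889772825961
plate [  150    14   226   328 50179] ((516.1636962890625, -482.6993713378906), (231.6217803955078, 130.68650817871094), 2.741102457046509) 0.003924636646480517
18.8 [ 0.51605805 -0.48331537  0.07819729]
t18.8 at [ 0.5161 -0.4833  0.0782] yaw -3.094 -> slide cm [0.05 0.22 6.82] turn -6.286
```

```bash
python3 -m inch '[{"slide":[0.05,0.15,4],"turn":0,"grip":8},{"slide":[0.05,0.15,7],"turn":0,"grip":8},{"slide":[0.05,0.15,7],"turn":0,"grip":8},{"slide":[0.05,0.15,7],"turn":0,"grip":5},{"slide":[0.05,0.15,7],"turn":0,"grip":5},{"slide":[0.05,0.15,7],"turn":0,"grip":5},{"slide":[0.05,0.15,7],"turn":0,"grip":5},{"slide":[0.05,0.15,7],"turn":0,"grip":5},{"slide":[0.05,0.15,5],"turn":0,"grip":5},{"slide":[0.05,0.15,3],"turn":0,"grip":5},{"slide":[0.05,0.15,0],"turn":0,"grip":5},{"slide":[0.05,0.15,-2],"turn":0,"grip":5},{"slide":[3,0.15,-2],"turn":0,"grip":5},{"slide":[6,0.15,-2],"turn":0,"grip":5},{"slide":[9,0.15,-2],"turn":0,"grip":5},{"slide":[11,0.15,-2],"turn":0,"grip":5},{"slide":[11,0.15,-2],"turn":0,"grip":5}]' 40
python3 - <<'E'
from h import *
go([.43,-.4,.36],np.pi+.05);print(ctrl.get_state())
E
```

```text
time: 20.5
eef_pos: [0.4021, -0.4853, 0.0949]
tcp_rot: [-0.022, 1.0, 0.0, -0.001]
contact_force: [1.0, -0.0, -4.1]
opening: 0.743
finger_force: 47.7
t20.5 at [ 0.4021 -0.4853  0.0949] yaw -3.097 -> slide cm [ -3.14   8.41 -26.5 ] turn -6.288
{'time': 20.5, 'qpos': array([-1.03936891e+00,  3.30968653e-01,  1.78613570e+00, -7.77161926e-04,
        1.02580725e+00, -2.65467861e+00]), 'dq': array([ 0.0313832 ,  0.02442375, -0.04311592,  0.03604825, -0.02065702,
        0.02059451]), 'joint_efforts': array([-6.04365841e-01, -4.18486261e+01, -2.76984376e+01, -1.22237750e-01,
        3.95758264e-02, -7.36545143e-02]), 'eef_pos': array([ 0.40209836, -0.48525207,  0.09492168]), 'tcp_rot': array([-2.24564579e-02,  9.99747549e-01,  4.13907261e-04, -6.11483163e-04]), 'contact_force': array([ 0.97890941, -0.03934757, -4.13714019]), 'wrist_torque': array([ 0.00329344, -0.03066379,  0.07001779]), 'finger_force': 47.727177143096924, 'opening': 0.7427182012480693}
```

```bash
python3 - <<'E'
from h import *
f=np.load("/tmp/w1.npz");X=cloud(f["d"],f["K"],f["W"])
m=(abs(X[...,2]-.051)<.004)
for y in(.31,.33,.35,.37):
    x=np.sort(X[m&(abs(X[...,1]-y)<.004)][:,0]);g=np.diff(x);i=g.argmax();print(y,x[0].round(4),x[i].round(4),x[i+1].round(4),x[-1].round(4))
for xx in(.48,.6,.63):
    y=np.sort(X[m&(abs(X[...,0]-xx)<.004)][:,1]);g=np.diff(y);i=g.argmax();print(xx,y[0].round(4),y[i].round(4),y[i+1].round(4),y[-1].round(4))
go([.50,0,.37],np.pi+.0135);go([.570,.342,.37],np.pi+.0135)
E
```

```text
0.31 0.4091 0.6778 0.905 0.9085
0.33 0.4091 0.6779 0.8875 0.8946
0.35 0.408 0.4502 0.6576 0.8821
0.37 0.408 0.4504 0.6565 0.8892
0.48 0.212 0.2715 0.4101 0.4189
0.6 0.0228 0.0248 0.2128 0.4205
0.63 0.0247 0.0268 0.2143 0.4206
t20.5 at [ 0.4021 -0.4853  0.0949] yaw -3.097 -> slide cm [-11.93  48.06 -27.48] turn -6.252
t20.5 at [ 0.4021 -0.4853  0.0949] yaw -3.097 -> slide cm [-20.45  81.91 -27.46] turn -6.252
```

```bash
python3 -m inch '[{"slide":[0,0,-5],"turn":0,"grip":5},{"slide":[0,0,-10],"turn":0,"grip":5},{"slide":[0,0,-15],"turn":0,"grip":5},{"slide":[0,0,-20],"turn":0,"grip":5},{"slide":[0,0,-25],"turn":0,"grip":5},{"slide":[0,0,-27.5],"turn":0,"grip":5},{"slide":[-1,3,-27.5],"turn":0,"grip":5},{"slide":[-2,7,-27.5],"turn":0,"grip":5},{"slide":[-3,11,-27.5],"turn":0,"grip":5},{"slide":[-4,15,-27.5],"turn":0,"grip":5},{"slide":[-5,19,-27.5],"turn":0,"grip":5},{"slide":[-6,23,-27.5],"turn":0,"grip":5},{"slide":[-7,27,-27.5],"turn":0,"grip":5},{"slide":[-8,31,-27.5],"turn":0,"grip":5},{"slide":[-9,35,-27.5],"turn":0,"grip":5},{"slide":[-10,39,-27.5],"turn":0,"grip":5},{"slide":[-11,43,-27.5],"turn":0,"grip":5},{"slide":[-12,48,-27.5],"turn":0,"grip":5}]'
python3 - <<'E'
from h import *
go([.570,.342,.37],np.pi+.0135)
E
```

```text
time: 22.3
eef_pos: [0.5015, 0.0005, 0.3702]
tcp_rot: [-0.023, 1.0, -0.0, 0.001]
contact_force: [1.7, -0.0, -3.8]
opening: 0.737
finger_force: 47.9
t22.3 at [5.015e-01 5.000e-04 3.702e-01] yaw -3.095 -> slide cm [-8.430e+00  3.379e+01  2.000e-02] turn -6.250
```

```bash
python3 -m inch '[{"slide":[-1,4,0],"turn":0,"grip":5},{"slide":[-2,8,0],"turn":0,"grip":5},{"slide":[-3,12,0],"turn":0,"grip":5},{"slide":[-4,16,0],"turn":0,"grip":5},{"slide":[-5,20,0],"turn":0,"grip":5},{"slide":[-6,24,0],"turn":0.033,"grip":5},{"slide":[-7,28,0],"turn":0.033,"grip":5},{"slide":[-8,32,0],"turn":0.033,"grip":5},{"slide":[-8.4,33.8,0],"turn":0.033,"grip":5},{"slide":[-8.4,33.8,3],"turn":0.033,"grip":5},{"slide":[-8.4,33.8,8],"turn":0.033,"grip":5},{"slide":[-8.4,33.8,13],"turn":0.033,"grip":5},{"slide":[-8.4,33.8,18],"turn":0.033,"grip":5},{"slide":[-8.4,33.8,22],"turn":0.033,"grip":5},{"slide":[-8.4,33.8,25],"turn":0.033,"grip":5},{"slide":[-8.4,33.8,26],"turn":0.033,"grip":5},{"slide":[-8.4,33.8,26],"turn":0.033,"grip":5},{"slide":[-8.4,33.8,26],"turn":0.033,"grip":5}]'
cat > hl.py <<'E'
from h import *
import sys
p,d,K,W=cam("wrist");save(sys.argv[1],p);X=cloud(d,K,W)
s=ctrl.get_state();print(s["time"],s["eef_pos"].round(4),"F",s["contact_force"].round(1),"T",s["wrist_torque"].round(2))
O=np.array([.554,.342,0]);a=.0135;B=np.array([[-np.sin(a),np.cos(a),0],[-np.cos(a),-np.sin(a),0],[0,0,1]])
Q=(X-O)@B.T*1000
zl=float(sys.argv[2])
# hatch: whitish points, fit plane around the fin
lo,hi=zl-25,zl+25
m=(p.min(-1)>120)&(abs(Q[...,0])<80)&(Q[...,2]>lo)&(Q[...,2]<hi)&(abs(Q[...,1])<150)
n,l,st,ce=cv2.connectedComponentsWithStats(m.astype(np.uint8))
for k in range(1,n):
    if st[k,4]>2500:
        P=Q[l==k];c=np.linalg.lstsq(np.c_[P[:,:2],np.ones(len(P))],P[:,2],rcond=None)[0]
        r=abs(P[:,2]-np.c_[P[:,:2],np.ones(len(P))]@c)
        print(st[k],"slope xy",c[:2].round(4),"z0",c[2].round(1),"res",np.median(r).round(2),"x",np.percentile(P[:,0],[.5,99.5]).round(1),"y",np.percentile(P[:,1],[.3,99.7]).round(1),"rect",cv2.minAreaRect(P[:,:2].astype(np.float32)))
E
python3 hl.py w6 126
```

```text
time: 24.1
eef_pos: [0.5709, 0.3412, 0.1119]
tcp_rot: [-0.007, 1.0, 0.001, 0.002]
contact_force: [0.9, 0.2, -3.7]
opening: 0.737
finger_force: 47.9
24.15 [0.5714 0.3413 0.1127] F [ 0.4  0.  -3.4] T [-0.01 -0.06 -0.06]
[   89     0   339   298 61961] slope xy [ 0.004 -0.002] z0 108.8 res 0.45 x [-65.2  62. ] y [-28.1  92.5] rect ((-1.2899856567382812, 26.722423553466797), (129.6695098876953, 132.4041748046875), 0.15188945829868317)
[ 175  312  169   69 6252] slope xy [0.0067 0.0299] z0 111.0 res 0.42 x [-44.2  41.4] y [-92.1 -48.4] rect ((-0.7139625549316406, -71.19438171386719), (65.84062194824219, 88.19334411621094), 71.85868835449219)
```

View pics/w6.png

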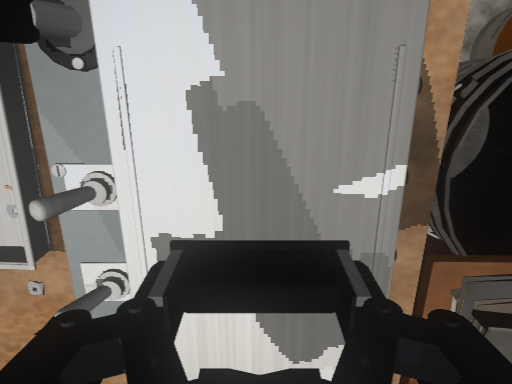

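The hatch hangs flat over the box, aligned, with its centre about 1 mm off in x. The toggles at (70,195) and (90,295) are off. I'll lower it onto the far plate edge with a light grip so it can pivot.

```bash
python3 -m inch '[{"slide":[0,0.1,2],"turn":0,"grip":5},{"slide":[0,0.1,4],"turn":0,"grip":5},{"slide":[0,0.1,4.8],"turn":0,"grip":5},{"slide":[0,0.1,5.0],"turn":0,"grip":5},{"slide":[0,0.1,5.2],"turn":0,"grip":5},{"slide":[0,0.1,5.4],"turn":0,"grip":5},{"slide":[0,0.1,5.6],"turn":0,"grip":5},{"slide":[0,0.1,5.8],"turn":0,"grip":5},{"slide":[0,0.1,5.9],"turn":0,"grip":5},{"slide":[0,0.1,5.9],"turn":0,"grip":5}]' 20
python3 hl.py w7 48
```

```text
time: 25.15
eef_pos: [0.5697, 0.342, 0.051]
tcp_rot: [-0.007, 1.0, 0.001, 0.0]
contact_force: [-4.0, 2.9, 4.4]
opening: 0.74
finger_force: 48.9
25.2 [0.5697 0.342  0.0509] F [-4.7  1.4  3.6] T [0.22 0.21 0.02]
[  52    0   66  317 7036] slope xy [-0.0194 -0.0009] z0 49.6 res 0.44 x [-79.9 -69.7] y [-45.5  92.7] rect ((-74.52999114990234, 22.962604522705078), (140.74688720703125, 10.930830955505371), 89.99909210205078)
[   99     0   320   299 65060] slope xy [ 0.0011 -0.0796] z0 46.6 res 0.45 x [-64.7  63.1] y [-28.8  95.4] rect ((-2.8866043090820312, 25.932621002197266), (134.02218627929688, 139.75595092773438), 0.1449732929468155)
[ 175  312  115   69 5195] slope xy [-0.0005 -0.0769] z0 46.7 res 0.37 x [-42.4  11.7] y [-84.1 -45.4] rect ((-14.967121124267578, -63.283546447753906), (57.59688186645508, 40.81283950805664), 5.446434020996094)
```

The hatch has tilted about 4.6°, with the near end down on the ledge level. Now I'll slide it into the deep pocket.

```bash
python3 -m inch '[{"slide":[0.5,0,0],"turn":0,"grip":5},{"slide":[1,0,0.05],"turn":0,"grip":5},{"slide":[1.5,0,0.05],"turn":0,"grip":5},{"slide":[2,0,0.1],"turn":0,"grip":5},{"slide":[2.5,0,0.1],"turn":0,"grip":5},{"slide":[3,0,0.1],"turn":0,"grip":5},{"slide":[3.4,0,0.1],"turn":0,"grip":5},{"slide":[3.8,0,0.1],"turn":0,"grip":5},{"slide":[3.8,0,0.1],"turn":0,"grip":5},{"slide":[3.8,0,0.1],"turn":0,"grip":5}]'
python3 hl.py w8 46
```

```text
time: 26.2
eef_pos: [0.5304, 0.3405, 0.0483]
tcp_rot: [-0.007, 1.0, -0.0, -0.001]
contact_force: [-0.3, -0.5, -4.1]
opening: 0.738
finger_force: 48.2
26.25 [0.5309 0.3405 0.0486] F [ 0.5 -0.  -5.3] T [-0.    0.01  0.01]
[  43    0   75  316 6918] slope xy [0.0126 0.0013] z0 51.8 res 0.41 x [-79.9 -69.5] y [ -3.7 131.8] rect ((-74.33565521240234, 63.31066131591797), (11.314725875854492, 137.66842651367188), 0.004016175866127014)
[   76     0   147    84 10427] slope xy [ 0.0016 -0.0003] z0 51.1 res 0.46 x [-68.2 -17.8] y [103.2 132. ] rect ((-42.43962097167969, 117.73432159423828), (53.25331115722656, 29.12411117553711), 0.08413001149892807)
[  106    85   306   214 43839] slope xy [-0.0011 -0.0584] z0 46.5 res 0.44 x [-65.7  62.2] y [  9.3 101.9] rect ((-3.1853103637695312, 49.28571701049805), (132.9778594970703, 106.09634399414062), 0.0751994177699089)
[ 175  313  115   68 5309] slope xy [-0.0009 -0.0561] z0 46.6 res 0.37 x [-43.6  11.8] y [-46.1  -6.6] rect ((-16.08755874633789, -24.916101455688477), (57.55763626098633, 42.109195709228516), 6.3801703453063965)
```

```bash
python3 -m inch '[{"slide":[0,0,0.2],"turn":0,"grip":5},{"slide":[0,0,0.4],"turn":0,"grip":5},{"slide":[0,0,0.55],"turn":0,"grip":5},{"slide":[0,0,0.65],"turn":0,"grip":5},{"slide":[0,0,0.7],"turn":0,"grip":5},{"slide":[0,0,0.7],"turn":0,"grip":5}]'
python3 hl.py w9 38
```

```text
time: 26.85
eef_pos: [0.5328, 0.341, 0.0432]
tcp_rot: [-0.007, 1.0, 0.0, 0.001]
contact_force: [2.5, 0.1, 0.7]
opening: 0.737
finger_force: 48.7
26.9 [0.5327 0.341  0.0431] F [2.6 0.1 1.1] T [-0.07 -0.03  0.01]
[  32    0   81  317 7230] slope xy [0.0144 0.0006] z0 52.0 res 0.41 x [-79.9 -69.5] y [ -2.9 128.4] rect ((-74.47223663330078, 61.97937774658203), (133.34814453125, 11.056222915649414), 89.9890365600586)
[   66     0   350   299 56512] slope xy [-0.0309  0.0873] z0 34.4 res 2.69 x [-67.8  62.6] y [  6.7 128.3] rect ((-2.6418533325195312, 61.07960891723633), (132.94505310058594, 135.85195922851562), 0.15690270066261292)
[ 175  313  121   68 5528] slope xy [ 0.0006 -0.0159] z0 40.7 res 0.35 x [-43.8  15.1] y [-51.8 -10. ] rect ((-14.261005401611328, -29.111618041992188), (62.222110748291016, 44.04202651977539), 5.586971282958984)
```

```bash
python3 -m inch '[{"slide":[0,0,0.15],"turn":0,"grip":5},{"slide":[-0.5,0.05,0.15],"turn":0,"grip":5},{"slide":[-1,0.1,0.15],"turn":0,"grip":5},{"slide":[-1.5,0.1,0.15],"turn":0,"grip":5},{"slide":[-1.9,0.1,0.15],"turn":0,"grip":5},{"slide":[-2.2,0.1,0.15],"turn":0,"grip":5},{"slide":[-2.2,0.1,0.15],"turn":0,"grip":5},{"slide":[-2.2,0.1,0.15],"turn":0,"grip":5}]'
python3 hl.py w10 38
```

```text
time: 27.7
eef_pos: [0.5504, 0.3428, 0.0409]
tcp_rot: [-0.007, 1.0, 0.0, -0.004]
contact_force: [-6.4, 0.2, 7.3]
opening: 0.743
finger_force: 49.4
27.75 [0.5504 0.3428 0.0409] F [-7.2  0.4  7.6] T [0.25 1.35 0.02]
[  25    0   82  318 7309] slope xy [-0.0238 -0.0021] z0 49.4 res 0.45 x [-79.9 -69.6] y [-19.2 110.5] rect ((-74.56047058105469, 45.196502685546875), (131.15841674804688, 10.881702423095703), 89.978271484375)
[  60    0  136   25 3105] slope xy [ 0.0014 -0.0006] z0 51.1 res 0.47 x [-68.4 -22.8] y [103.2 110.8] rect ((-45.28697204589844, 106.94796752929688), (7.9347333908081055, 47.159263610839844), 89.96285247802734)
[   92    27   331   272 58458] slope xy [0.0013 0.0004] z0 37.9 res 0.44 x [-65.9  64.2] y [-10.5 103.1] rect ((-0.6689910888671875, 41.66669464111328), (133.0496368408203, 126.11469268798828), 0.7275140881538391)
[ 175  313  118   68 5349] slope xy [0.0004 0.0034] z0 38.0 res 0.35 x [-42.4  14.7] y [-70.3 -27.7] rect ((-13.433712005615234, -47.599525451660156), (60.37114334106445, 44.493125915527344), 5.8860182762146)
```

View pics/w10.png

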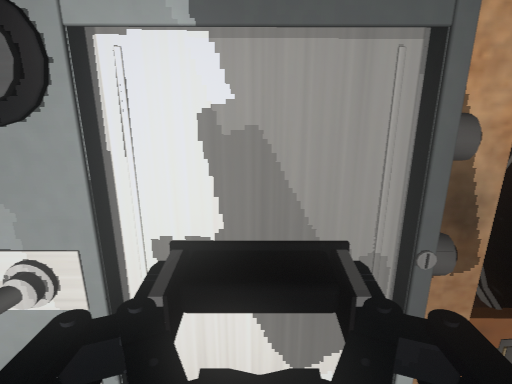

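The hatch is flat, with its top at z=38 mm, and its near edge runs under the plate at row 27. I'll ease the downward press and nudge it a few mm farther.

```bash
python3 -m inch '[{"slide":[0,0,-0.1],"turn":0,"grip":5},{"slide":[-0.2,0,-0.1],"turn":0,"grip":5},{"slide":[-0.4,0,-0.1],"turn":0,"grip":5},{"slide":[-0.4,0,-0.1],"turn":0,"grip":5},{"slide":[-0.4,0,-0.1],"turn":0,"grip":5}]'
python3 hl.py w11 38
```

```text
time: 28.25
eef_pos: [0.556, 0.3423, 0.041]
tcp_rot: [-0.007, 1.0, -0.0, -0.002]
contact_force: [-6.0, 1.6, 2.3]
opening: 0.738
finger_force: 48.9
28.3 [0.556  0.3423 0.041 ] F [-4.9  1.   2.5] T [0.48 1.23 0.12]
[  28    0   80  318 7308] slope xy [-0.0198 -0.0019] z0 49.7 res 0.45 x [-79.9 -69.6] y [-24.8 104.9] rect ((-74.6242904663086, 39.46720886230469), (131.3605194091797, 10.742632865905762), 89.98956298828125)
[   91    10   334   289 62849] slope xy [0.0007 0.0002] z0 38.0 res 0.45 x [-66.   63.5] y [-13.9 102.8] rect ((-1.0908584594726562, 38.932586669921875), (132.4147491455078, 131.79550170898438), 0.6013020277023315)
[ 175  313  168   68 5979] slope xy [-0.0002  0.0031] z0 38.1 res 0.35 x [-42.9  42. ] y [-76.5 -33.5] rect ((-0.12790679931640625, -55.61182403564453), (45.343963623046875, 88.2728271484375), 89.69512939453125)
```

```bash
python3 -m inch '[{"slide":[0,0,0],"turn":0,"grip":8},{"slide":[0,0,0],"turn":0,"grip":8},{"slide":[0,0,0],"turn":0,"grip":8},{"slide":[0,0,-1],"turn":0,"grip":8},{"slide":[0,0,-4],"turn":0,"grip":8},{"slide":[0,0,-9],"turn":0,"grip":8},{"slide":[0,0,-14],"turn":0,"grip":8},{"slide":[0,0,-19],"turn":0,"grip":0},{"slide":[4,0,-22],"turn":0,"grip":0},{"slide":[6,0,-22],"turn":0,"grip":0},{"slide":[6,0,-22],"turn":0,"grip":0},{"slide":[6,0,-22],"turn":0,"grip":0}]'
python3 hl.py w12 38
python3 - <<'E'
from h import *
p,d,K,W=cam("wrist");X=cloud(d,K,W);Z=X[...,2]
m=(Z>.063)&(Z<.076)&(X[...,1]>.29)&(X[...,1]<.39)&(X[...,0]>.5)&(X[...,0]<.6)
P=X[m];r=cv2.minAreaRect((P[:,:2]*1000).astype(np.float32));print("fin",r,m.sum())
m=(Z>.02)&(Z<.034)&(X[...,1]>0)&(X[...,1]<.2);P=X[m];print("tray",cv2.minAreaRect((P[:,:2]*1000).astype(np.float32)))
go([.464,.178,.26],np.pi);go([.464,.178,.085],np.pi)
E
```

```text
time: 29.5
eef_pos: [0.4977, 0.3412, 0.2623]
tcp_rot: [-0.007, 1.0, 0.0, 0.001]
contact_force: [-0.1, 0.1, -0.5]
opening: 0.08
finger_force: 0.0
29.55 [0.4979 0.341  0.2615] F [ 0.1 -0.3 -0.3] T [0.01 0.03 0.03]
[  178    69   147   234 21470] slope xy [-0.0596  0.0343] z0 39.3 res 3.72 x [-79.4  67.4] y [-114.9  144.9] rect ((-5.434928894042969, 10.367057800292969), (269.3046569824219, 149.1175994873047), 89.99676513671875)
fin ((556.1162719726562, 342.40399169921875), (13.539996147155762, 64.03308868408203), 0.7448817491531372) 786
tray ((616.197021484375, 108.33706665039062), (405.0672912597656, 171.5830841064453), 3.202544927597046)
t29.6 at [0.498  0.3409 0.261 ] yaw -3.128 -> slide cm [  3.63 -16.24   0.12] turn -6.269
t29.6 at [0.498  0.3409 0.261 ] yaw -3.128 -> slide cm [  3.61 -16.23  17.62] turn -6.269
```

View pics/w12.png

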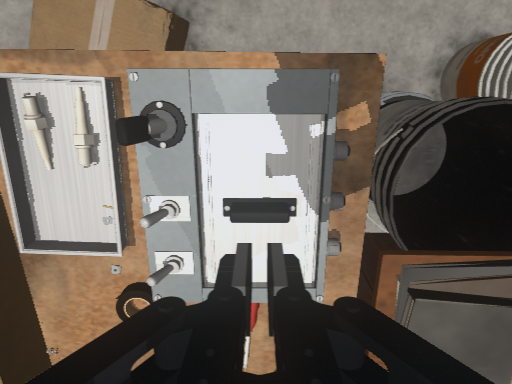

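The hatch is home: the fin is at (260,210), 2 mm off centre. Both plugs lie in the tray at (38,125) and (84,125), and all levers are off. Last is switching the main isolator back on.

```bash
python3 -m inch '[{"slide":[3.6,-5,0],"turn":0,"grip":0},{"slide":[3.6,-10,0],"turn":0,"grip":0},{"slide":[3.6,-15,0],"turn":0,"grip":0},{"slide":[3.6,-16.3,0],"turn":0,"grip":0},{"slide":[3.6,-16.3,5],"turn":0,"grip":0},{"slide":[3.6,-16.3,10],"turn":0,"grip":0},{"slide":[3.6,-16.3,14],"turn":0,"grip":0},{"slide":[3.6,-16.3,17.4],"turn":0,"grip":0},{"slide":[3.6,-16.3,17.4],"turn":0,"grip":0},{"slide":[3.6,-15,17.4],"turn":0,"grip":0},{"slide":[3.6,-14,17.4],"turn":0,"grip":0},{"slide":[3.6,-13,17.4],"turn":0,"grip":0},{"slide":[3.6,-12.2,17.4],"turn":0,"grip":0},{"slide":[3.6,-11.6,17.4],"turn":0,"grip":0},{"slide":[3.6,-11.1,17.4],"turn":0,"grip":0},{"slide":[3.6,-11.1,17.4],"turn":0,"grip":0},{"slide":[3.6,-13,17.4],"turn":0,"grip":0},{"slide":[3.6,-13,10],"turn":0,"grip":0},{"slide":[0,-5,0],"turn":0,"grip":0},{"slide":[0,-5,-5],"turn":0,"grip":0}]'
python3 -m inch '[{"slide":[0,3,-8],"turn":0,"grip":0},{"slide":[0,3,-12],"turn":0,"grip":0},{"slide":[0,3,-12],"turn":0,"grip":0},{"slide":[0,3,-12],"turn":0,"grip":0},{"slide":[0,3,-12],"turn":0,"grip":0}]'
python3 - <<'E'
from h import *
p,d,K,W=cam("wrist");save("w13",p);X=cloud(d,K,W);Z=X[...,2];print(ctrl.get_state()["eef_pos"])
def b(n,m): P=X[m];print(n,m.sum(),P.mean(0).round(4),cv2.minAreaRect((P[:,:2]*1000).astype(np.float32)))
for n,x in(("main",.463),("ign",.5557),("pump",.6237)): b(n,(Z>.06)&(Z<.12)&(X[...,1]>.2)&(X[...,1]<.285)&(abs(X[...,0]-x)<.022))
b("fin",(Z>.063)&(Z<.076)&(X[...,1]>.29)&(X[...,1]<.39)&(X[...,0]>.5)&(X[...,0]<.6))
E
```

```text
time: 31.6
eef_pos: [0.4825, 0.256, 0.225]
tcp_rot: [-0.006, 1.0, -0.0, -0.001]
contact_force: [0.1, 0.2, -0.3]
opening: 0.001
finger_force: 0.0
time: 32.1
eef_pos: [0.4823, 0.2857, 0.3439]
tcp_rot: [-0.007, 1.0, -0.0, -0.0]
contact_force: [-0.1, 0.7, 0.2]
opening: -0.0
finger_force: 0.0
[0.48179243 0.28535696 0.34224405]
main 478 [0.4619 0.2546 0.0926] ((464.3614807128906, 248.55519104003906), (40.644439697265625, 28.999984741210938), 85.01717376708984)
ign 232 [0.5539 0.2366 0.0775] ((555.6768798828125, 236.860595703125), (14.236624717712402, 27.866342544555664), 6.866156578063965)
pump 218 [0.6215 0.2373 0.0772] ((623.0973510742188, 237.42764282226562), (28.123275756835938, 14.267351150512695), 87.91898345947266)
fin 514 [0.5553 0.3421 0.069 ] ((555.8868408203125, 342.3839111328125), (13.37656021118164, 62.77762222290039), 1.5104554891586304)
```

View pics/w13.png

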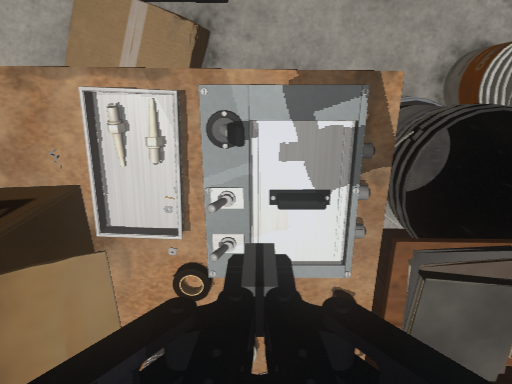

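The main isolator at (230,130) leans toward the bay (on). Both toggles, at (220,200) and (222,247), are off. The hatch is home with its fin at (300,200), and both plugs are in the tray at (116,130) and (153,132).

```bash
python3 -c "
from plant import ctrl
print(ctrl.sign_off())"
```

```text
the job is handed in; nothing more can be done
None
```

The job is handed in at about 32 s with no verdict returned; the last camera view shows the main isolator on, both load switches off, both plugs in the tray, and the hatch flat on the ledges about 2 mm off centre.

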